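# Clamp the instrument cassette

### The job

With a fingertip, push the flat steel instrument cassette along the worktop, without lifting it, all the way back against the stop of the hold-down press. Then turn the press's wing screw clockwise (seen from above) with fingertip strokes against its wings, without gripping or forcing it, until it will go no further and the rubber foot is pressed firmly onto the cassette's lid. Leave the other things where they stand.

Things in the scene. Friction and masses are not known exactly. Their poses are not given: they have to be found in the camera images.
- cassette: Flat closed perforated steel instrument cassette, loose, about 0.3 kg, 25 mm high; slides on the worktop. Origin: on its underside, under its middle; z up, x towards the press, y along its length. Solid from x = -63 to +69 mm, y = -93 to +93 mm. It starts 45 to 75 mm short of home, up to 4 mm off sideways and turned up to 3 degrees, partly under the raised foot
- lip (a point): Tip of the cassette's thin front lip (towards the robot): the lip is 34 mm wide along y and 2 mm thick, juts 10 mm from the middle of the front edge (73 mm before the cassette's origin), 20 to 22 mm above the worktop. Push here
- home (a point): Worktop point below the screw axis of the hold-down press, an aluminium fixture fixed to the worktop; the press's axes: x away from the robot, y left, z up. Home: the cassette's origin and axes meet these. Back stop: 15 mm high bar, face at x = +69 mm. 15 mm high side guides at y = +-102 mm from x = 10 mm on, with flared mouths (to x = -22, y = +-124 mm) leave 9 mm play a side
- rod_top (a point): Top of an upright guide rod, radius 4 mm, 42 mm behind the screw axis (press x = +42, y = 0), 121 mm above the worktop at screw value 0; it sinks with the screw. Circling fingers bump into it: stroke round the robot's side and go back over the top. Column at x = 87 to 107 mm; its arm, 26 mm wide, runs along x to the screw axis (boss radius 16 mm there), top 66 mm above the worktop
- thumbscrew (a joint): Angle of the wing screw, rad, growing clockwise seen from above (tightening). Starts between -1.2 and 1.5, stops hard at 9.42. Screw, foot and guide rod sink together 8 mm a turn (1.27 mm per rad). The foot meets the lid at about 5.5; beyond that its spring is compressed. The screw stays where it is left; turning takes about 0.05 N m, about 2 N on a wing
- screw_top (a point): Centre of the top of the screw's hub (radius 10 mm), 110 mm above the worktop at screw value 0. Turns with the screw: x points along one wing, the other is opposite; x is the press's x at screw value 0. Two steel wings, span 68 mm, 7 mm thick, from 2 mm above this point to 26 mm below it, ends rounded. A fingertip 82 mm above the worktop clears the arm and meets the wings at every screw height
- foot (a joint): Compression in m of the sprung rubber foot (radius 14 mm) under the screw: 0 when hanging free, about 0.005 when the screw is fully tightened on the cassette's lid (about 6 N)
- kidney_dish: Bystander, to be left alone: a steel kidney-shaped dish, 87x195x35 mm, loose, origin under its middle
- tape_roll: Bystander, to be left alone: a roll of tape lying flat, 100x98x25 mm, loose, origin under its middle
- dropper: Bystander, to be left alone: a small amber dropper bottle, 33x34x102 mm, loose, origin under its middle
- bur_block: Bystander, to be left alone: a small block holding rotary bits, 36x92x51 mm, loose, origin under its middle
- carriage: The moving unit of the press: wing screw, foot and upright guide rod together (origin at the press's origin at screw value 0, sinking with the screw). It is only to be stroked: pinching it, or pressing on it with over 35 N, fails

How it is judged:
On the way, in this order (a step that is already met when the one before it is completed fails the run):
1. the cassette lies home against the back stop (horizontal distance between cassette and home below 0.012 m and angle between the x axis of cassette and the x axis of home, either way round below 0.06 rad), for 0.2 s.
2. the screw's foot is pressed onto the lid, the cassette still home (all of step 1 and value of joint foot above 0.0025 m), for 0.2 s.
At the end, for the whole second after the job is handed in: The cassette lies flat and at rest, its origin within 12 mm of home and within 0.06 rad of square; the thumbscrew is past 7.2 rad (its stop is at 9.42), at rest, with the sprung foot compressed by more than 2.5 mm on the lid (all of step 2 and angle between cassette's own z axis and vertical below 0.05 rad and height (world z) of cassette below 0.006 m and value of joint thumbscrew above 7.2 rad and velocity of joint thumbscrew below 0.1 rad/s and linear speed of cassette below 0.01 m/s); the robot touches nothing.
It fails at once if the cassette is lifted or tipped off the worktop (height (world z) of cassette above 0.012 m or angle between cassette's own z axis and vertical above 0.12 rad).
It fails at once if the screw is pinched or forced (fingers press on it with over 35 N) (contact force between the fingers and carriage above 35 N).
It fails at once if a bystander is pushed away (more than 25 mm) or knocked over (distance of any of kidney_dish, tape_roll, dropper, bur_block from where it was at the start of the episode above 0.025 m or angle between any of kidney_dish, tape_roll, dropper, bur_block's own z axis and vertical above 0.5 rad).
It also fails if it takes over 69 s, if anything falls off the work surface, if the arm or the gripper's body presses on something with over 40 N, if the wrist force passes 120 N, or if a joint passes its speed limit or range.

### The arm

A 6-joint arm with a two-finger parallel gripper is mounted at the origin on a cart in front of the work surface, level with it; the furniture and walls round the work are solid. World frame = base frame: x ahead of the robot, y to its left, z up, the work surface at z = 0. Lengths are in m, angles in rad, forces in N, time in s.
With the tool pointing down it reaches from about 0.375 to 0.75 m from the base axis. Payload 9 kg.
Tool frame: the origin (TCP) lies midway between the tips of the shut fingers; the grasp point (between the pads) lies 19 mm behind it (arm.tcp_to_grasp is the distance from the TCP to the grasp point, in m); z points along the fingers, y is the direction in which the jaws open and shut (so a half turn about z gives the same grasp; the last joint's range is limited). The gripper opens to 85 mm and grips with 20 to 120 N. Pads are 22 mm wide; open, the fingers measure 114 mm over their backs; the gripper's body (76 mm by 85 mm) begins 54 mm behind the grasp point. The pads swing forward as they close: fully open they stand 13 mm farther back than shut.
Start: joints at [-1.452, 0.104, 0.097, 1.564, 0, 1.353], TCP at [0.198, -0.566, 0.231] pointing down, gripper open.
Joint ranges: [-2.99, 2.99], [-0.84, 1.86], [-1.1, 1.16], [-1.84, 2.11], [-1.51, 1.56], [-3.14, 3.14]. Speed limits (rad/s): [2.22, 2.22, 2.57, 3.14, 3.14, 3.14].

### API

Orientations are given as a 3x3 rotation matrix whose columns are the frame's x, y, z axes.
In Python, from plant import arm gives the robot as it stands.
- The arm moves only by the shell command python3 -m pendant 'ROWS' [FORCE]. ROWS is a JSON object of lists of equal length, an entry for each row: "dp": the shift along the tool's x, y, z in mm, a list of three; "dr": the turn, a rotation vector about the tool's x, y, z in degrees, a list of three; "jaw": the finger opening in mm, from 0 to 85.4. In form: {"dp": [[x, y, z], ...], "dr": [[ax, ay, az], ...], "jaw": [jaw, ...]}. A call has 1 to 20 rows; each row shifts and turns the commanded pose from where the row before left it, along the tool's axes as they then stand; what a row does not reach is not made up. A row lasts 1/10 s, in which the tool goes at most 50 mm and 8.59 degrees, less where a joint would pass 70% of its speed; a pose out of reach is approached as far as the arm can. A call is refused whole if a number of a shift passes 50 or a number of a turn 8.59, either way. A call with a gripper value outside its range is refused whole. The fingers move at their own pace and stop on an object; FORCE is the grip in N (left out, the last holds). Time passes only in rows, so rows that do not move let the fingers close. It gives the time, the measured TCP pose, the force and the opening at its end, in the units of the state.
- arm.read_state(): the state, without advancing time (a new reading comes with each control period).
- arm.camera(name): name is "scene" or "top"; returns (picture, depth): 400x640x3 uint8, blue, green, red; 400x640 float32, m along the optical axis (not along the pixel's ray), 0 where there is no reading.
- arm.get_calibration(name): a dict with "K" (3x3 intrinsics, pixels), "k1" (the pictures are not rectified: a ray, as slopes to the right and down, at radius r is drawn at 1 + k1 r^2 times it, then the intrinsics apply), "eye" and "rotation" of the camera in the world. Camera axes: x right, y up, looking along -z (the intrinsics and any distortion apply to the point x, -y, -z); pixel columns grow to the right and rows downward; lengths in m; the calibration is good to about 2 mm. A picture is of the moment at which its call begins. get_calibration takes no time and is no camera call.
- arm.sign_off(): hands the job in, once; it reports no verdict.
Trained networks look in the newest picture that a camera, given by its name, has taken for a name from the list of things; names that differ only in an ending like _2 or _b are one class to them, and where a whole thing is asked for, a point or a joint stands for the part that bears it (a point fixed in the world has none). Each returns a list of dicts, best first, with "score" (0 to 1); they miss things now and then, are a little off and sometimes report something else, mostly with a low value. They report only what shows in the picture. A call takes as long as a camera call.
- arm.boxes_of(camera, query): "rect" ([left, top, width, height] in pixels, round what is visible of it).
- arm.trace(camera, query): "pixels" (400x640 bool, what is visible of it) and "rect" ([left, top, width, height] in pixels, round what is visible of it).
- arm.pinpoint(camera, query): "location" ([column, row] in pixels: a listed point, or the origin of a listed thing).
The state is a dict: "t": time; "qpos": joint angles; "joint_vel": joint speeds; "joint_torque": joint torques, N m; "position": TCP position; "orientation": TCP orientation; "force": force on the tool from outside, world axes, zero at the start; "moment": the same for the moment, N m; "gripper_width": opening from 0.0 (shut) to 1.0 (fully open).
Only numpy, scipy, OpenCV 4.12 (cv2) and the standard library are available. Lean on these libraries where they do the work, as an engineer would, in place of code of your own. Each camera call takes 0.05 s, during which the arm holds its last target.

## Working session

There is one attempt and no reset: what is moved stays moved. The work goes in short steps, Python scripts to look and compute and a shell command to move; the robot and the scene stay as the last step left them, time stands still between calls to the robot, and variables do not carry over. Pictures are saved under pics/ and viewed, and the job is handed in when it is done.

```bash
ls; mkdir -p pics
cat > h.py <<'E'
import numpy as np, cv2
from plant import arm
def cal(n):
    c=arm.get_calibration(n); return np.array(c["K"]),c["k1"],np.array(c["eye"]),np.array(c["rotation"])
def ray(n,px):
    K,k1,e,R=cal(n)
    u=(px[0]-K[0,2])/K[0,0]; v=(px[1]-K[1,2])/K[1,1]
    rd=np.hypot(u,v); r=rd
    for _ in range(20): r=rd/(1+k1*r*r)
    s=r/rd if rd>0 else 1
    return e,R@np.array([u*s,-v*s,-1.0])
def atz(n,px,z):
    e,d=ray(n,px); return e+d*(z-e[2])/d[2]
def atd(n,px,dep):
    e,d=ray(n,px); return e+d*dep
def proj(n,P):
    K,k1,e,R=cal(n); p=R.T@(np.array(P)-e); u=p[0]/-p[2]; v=-p[1]/-p[2]; f=1+k1*(u*u+v*v)
    return np.array([K[0,0]*u*f+K[0,2],K[1,1]*v*f+K[1,2]])
E
python3 - <<'E'
from h import *
for n in ("scene","top"):
    im,d=arm.camera(n); cv2.imwrite(f"pics/{n}0.png",im); np.save(f"{n}0.npy",d)
    print(n,cal(n)[2].round(3),cal(n)[3].round(2).tolist())
    for q in ("cassette","lip","home","screw_top","rod_top"):
        for r in arm.pinpoint(n,q)[:2]: print(n,q,r)
s=arm.read_state(); print(s["t"],s["position"],s["orientation"],s["force"],s["gripper_width"])
E
```

```text
pics
scene [0.03  0.567 0.628] [[-0.67, 0.44, -0.59], [-0.74, -0.41, 0.54], [-0.01, 0.8, 0.6]]
scene cassette {'location': [333.2, 229.3], 'score': 0.65}
scene lip {'location': [350.8, 241.6], 'score': 0.65}
scene home {'location': [318.0, 224.2], 'score': 0.72}
scene screw_top {'location': [318.9, 189.1], 'score': 0.62}
scene rod_top {'location': [312.0, 178.7], 'score': 0.91}
scene rod_top {'location': [319.1, 186.2], 'score': 0.37}
top [0.378 0.117 1.023] [[-0.03, 0.99, -0.15], [-1.0, -0.03, 0.03], [0.03, 0.15, 0.99]]
top cassette {'location': [332.7, 210.2], 'score': 0.63}
top lip {'location': [326.0, 241.7], 'score': 0.79}
top home {'location': [323.9, 242.2], 'score': 0.19}
top screw_top {'location': [335.7, 168.9], 'score': 0.71}
top rod_top {'location': [335.4, 149.7], 'score': 0.69}
0.6 [ 0.19831182 -0.56631041  0.23134113] [[ 9.43802991e-01  3.30508569e-01  3.49088748e-06]
 [ 3.30508568e-01 -9.43802986e-01 -9.84657668e-05]
 [-2.92490697e-05  9.40860534e-05 -9.99999995e-01]] [-0.29510712  0.65752794 -0.36326601] 1.0005679516472474
```

View pics/scene0.png

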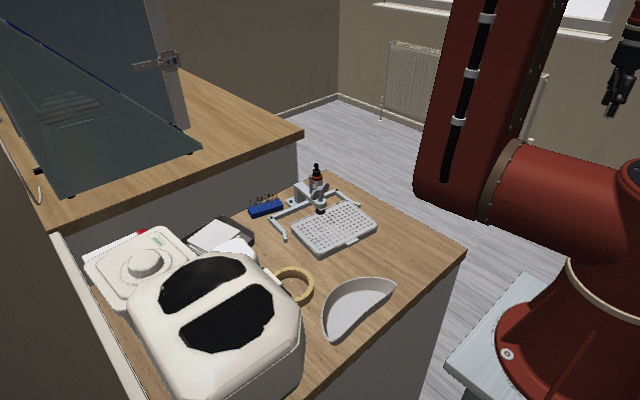

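View pics/top0.png

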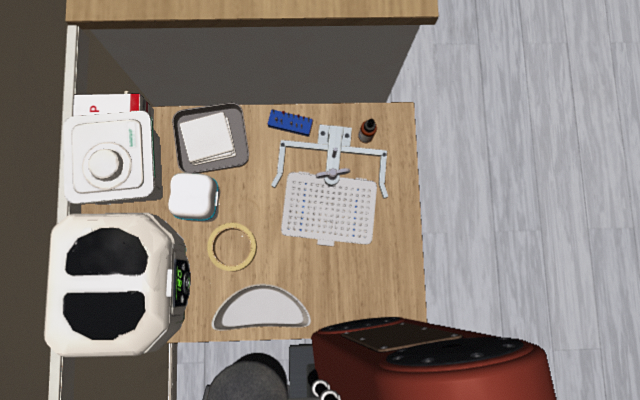

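Run:
```python
from h import *
print(cal("top")[0],cal("top")[1])
print("cas",atz("scene",(333.2,229.3),0),atz("top",(332.7,210.2),0))
print("lip",atz("scene",(350.8,241.6),.021),atz("top",(326,241.7),.021))
print("home",atz("scene",(318,224.2),0))
print("st",atz("scene",(318.9,189.1),.110),atz("top",(335.7,168.9),.110))
print("rod",atz("scene",(312,178.7),.121),atz("top",(335.4,149.7),.121))
d=np.load("top0.npy")
for p in ((335,169),(335,150),(326,240),(300,215)): print(p,atd("top",p,d[p[1],p[0]]))
```

```text
[[490.89199603   0.         318.20448294]
 [  0.         490.89199603 210.23337563]
 [  0.           0.           1.        ]] -0.011124655103897698
cas [0.54000538 0.05736119 0.        ] [0.53210664 0.05406957 0.        ]
lip [0.46237681 0.07466981 0.021     ] [0.46415075 0.07129571 0.021     ]
home [0.58160931 0.07240304 0.        ]
st [0.58159429 0.06820021 0.11      ] [0.59504346 0.0524222  0.11      ]
rod [0.61510861 0.06079691 0.121     ] [0.62973055 0.05246776 0.121     ]
(335, 169) [0.59600309 0.05343681 0.1052661 ]
(335, 150) [0.62926324 0.05322142 0.12063241]
(326, 240) [0.46790272 0.07104678 0.01800001]
(300, 215) [0.52038558 0.12309559 0.02293774]
```

Run:
```python
from h import *
im=cv2.imread("pics/top0.png"); cv2.imwrite("pics/top0z.png",cv2.resize(im[90:260,230:430],None,fx=4,fy=3.5*4/3.5,interpolation=cv2.INTER_CUBIC)[:600])
im=cv2.imread("pics/scene0.png"); cv2.imwrite("pics/scene0z.png",cv2.resize(im[150:270,240:400],None,fx=5,fy=5,interpolation=cv2.INTER_CUBIC)[:600])
d=np.load("top0.npy")
pts=np.array([atd("top",(c,r),d[r,c]) for r in range(95,260) for c in range(255,420)]).reshape(165,165,3)
np.save("pts.npy",pts)
z=pts[...,2]
print(np.histogram(z,bins=np.arange(-.02,.14,.005)))
def pca(m,name):
    q=pts[m][:,:2]; r=cv2.minAreaRect((q*1000).astype(np.float32)); print(name,len(q),q.mean(0),r)
# cassette
m=np.zeros(z.shape,bool)
arm.camera("top")
for q in ("cassette","screw_top","home","dropper","bur_block","carriage","tape_roll","kidney_dish"):
    for t in arm.trace("top",q)[:2]:
        print(q,t["score"],t["rect"])
        if q=="cassette":
            mm=t["pixels"][95:260,255:420]; pca(mm&(z>.018)&(z<.032),"cass"); break
ys,xs=np.nonzero((z>.055)&(z<.075)); pca((z>.055)&(z<.075),"arm")
```

```text
Traceback (most recent call last):
  File "h.py", line 15, in atd
    e,d=ray(n,px); return e+d*dep
        ~~~^^^^^^
  File "h.py", line 6, in ray
    K,k1,e,R=cal(n)
             ~~~^^^
  File "h.py", line 4, in cal
    c=arm.get_calibration(n); return np.array(c["K"]),c["k1"],np.array(c["eye"]),np.array(c["rotation"])
ValueError: time passes only in moves, steps and waits
```

View pics/top0z.png

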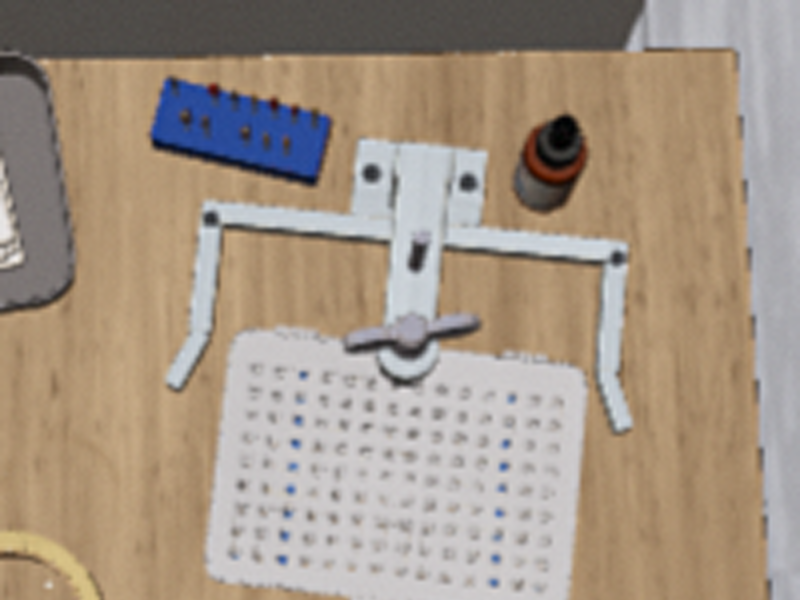

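View pics/scene0z.png

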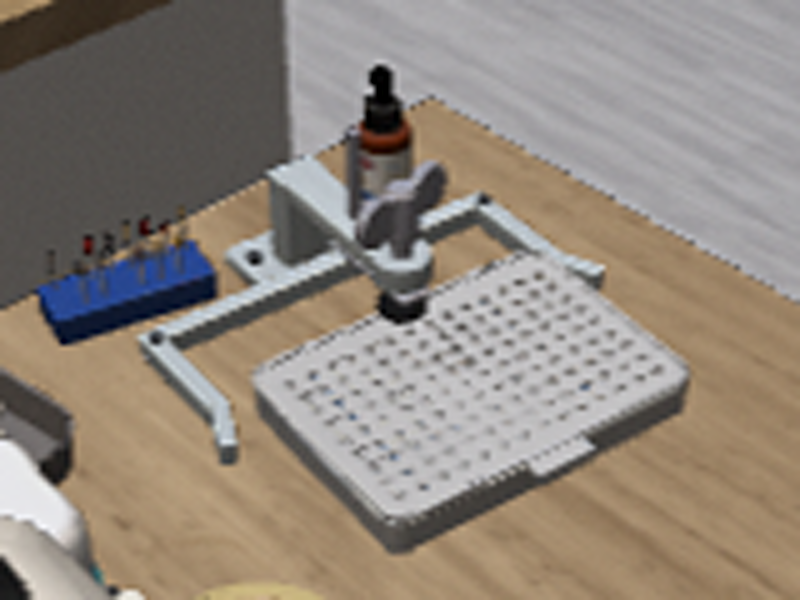

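```bash
python3 - <<'E'
import re
s=open("h.py").read()
s=s.replace('''def cal(n):
''','''import functools
@functools.lru_cache(None)
def cal(n):
''')
open("h.py","w").write(s)
E
python3 - <<'E'
from h import *
d=np.load("top0.npy")
pts=np.array([atd("top",(c,r),d[r,c]) for r in range(95,260) for c in range(255,420)]).reshape(165,165,3)
np.save("pts.npy",pts)
z=pts[...,2]
def pca(m,name):
    q=pts[m][:,:2]; r=cv2.minAreaRect((q*1000).astype(np.float32)); print(name,len(q),q.mean(0),r)
arm.camera("top")
for q in ("cassette","carriage","home"):
    for t in arm.trace("top",q)[:1]:
        print(q,t["score"],t["rect"])
        mm=t["pixels"][95:260,255:420]
        if q=="cassette": pca(mm&(z>.018)&(z<.032),"cass")
        else: pca(mm,"q"); print(np.histogram(z[mm],bins=np.arange(0,.14,.01))[0])
pca((z>.06)&(z<.072),"arm")
pca((z>.09)&(z<.114),"wing")
q=pts[(z>.09)&(z<.114)]; print(q.round(3)[::6].tolist())
E
cat > g.py <<'E'
E
```

```text
cassette 0.91 [282.4, 174.8, 92.6, 70.7]
cass 5188 [0.53049438 0.06236414] ((529.5010375976562, 63.066490173339844), (187.05406188964844, 145.5082244873047), 82.15776824951172)
carriage 0.52 [319.4, 145.6, 31.5, 33.4]
q 277 [0.59467716 0.05576205] ((513.6719970703125, 89.05693817138672), (54.89006805419922, 271.352294921875), 66.84111785888672)
[  2   0   0   0   0   0  11   5  28  49 145  28   2   0]
home 0.97 [272.3, 126.0, 115.8, 76.1]
q 2455 [0.64182903 0.05217285] ((565.1904907226562, 42.00543975830078), (313.9051208496094, 253.03871154785156), 16.977184295654297)
[ 347 1142    6    9    5   19  622    9   31   51  152   28    2    0]
arm 686 [0.64638261 0.04531212] ((654.1822509765625, 39.43632507324219), (79.12803649902344, 155.55886840820312), 52.712066650390625)
wing 258 [0.60605406 0.04587407] ((633.6817016601562, 23.924739837646484), (48.903804779052734, 162.00247192382812), 52.199337005615234)
[[0.696, -0.019, 0.099], [0.694, -0.021, 0.101], [0.692, -0.019, 0.099], [0.691, -0.017, 0.098], [0.691, -0.016, 0.092], [0.691, -0.028, 0.092], [0.687, -0.02, 0.091], [0.629, 0.054, 0.106], [0.629, 0.05, 0.1], [0.597, 0.03, 0.106], [0.596, 0.053, 0.105], [0.595, 0.034, 0.108], [0.593, 0.061, 0.11], [0.594, 0.05, 0.104], [0.593, 0.038, 0.109], [0.594, 0.027, 0.105], [0.592, 0.056, 0.107], [0.591, 0.044, 0.108], [0.591, 0.033, 0.108], [0.589, 0.077, 0.11], [0.589, 0.064, 0.11], [0.589, 0.052, 0.109], [0.589, 0.04, 0.108], [0.591, 0.028, 0.099], [0.588, 0.079, 0.109], [0.588, 0.067, 0.107], [0.588, 0.056, 0.108], [0.589, 0.044, 0.101], [0.591, 0.031, 0.092], [0.586, 0.083, 0.111], [0.586, 0.071, 0.106], [0.585, 0.06, 0.109], [0.588, 0.047, 0.095], [0.585, 0.086, 0.106], [0.584, 0.075, 0.107], [0.585, 0.063, 0.104], [0.585, 0.052, 0.104], [0.584, 0.083, 0.102], [0.585, 0.071, 0.097], [0.583, 0.06, 0.104], [0.582, 0.088, 0.1], [0.584, 0.074, 0.092], [0.582, 0.056, 0.1]]
```

Run:
```python
from h import *
pts=np.load("pts.npy"); z=pts[...,2]
arm.camera("top")
mm=arm.trace("top","home")[0]["pixels"][95:260,255:420]
B=pts[mm&(z>.010)&(z<.020)][:,:2]*1000
A=pts[mm&(z>.060)&(z<.072)][:,:2]*1000
from scipy.optimize import minimize
# yaw from bar: choose far rim line
x0=np.array([585,58])
for yaw in np.radians(np.arange(-8,-1,1)):
    c,s=np.cos(yaw),np.sin(yaw); R=np.array([[c,s],[-s,c]])
    b=(B-x0)@R.T; a=(A-x0)@R.T
    bar=b[(abs(b[:,1])<85)&(b[:,0]>45)&(b[:,0]<90)]; 
    l=b[(b[:,1]>90)&(b[:,0]>15)&(b[:,0]<60)]; r=b[(b[:,1]<-80)&(b[:,0]>15)&(b[:,0]<60)]
    aa=a[(a[:,0]>0)&(a[:,0]<70)]
    print(np.degrees(yaw).round(1),"bar x/y slope",np.polyfit(bar[:,1],bar[:,0],1).round(3),np.percentile(bar[:,0],[2,98]).round(1),"L",np.polyfit(l[:,0],l[:,1],1).round(3),np.percentile(l[:,1],[2,98]).round(1),"R",np.polyfit(r[:,0],r[:,1],1).round(3),np.percentile(r[:,1],[2,98]).round(1),"arm",np.polyfit(aa[:,0],aa[:,1],1).round(3),np.percentile(aa[:,1],[2,98]).round(1))
C=arm.trace("top","cassette")[0]["pixels"][95:260,255:420]
q=(pts[C&(z>.018)&(z<.032)][:,:2]*1000).astype(np.float32)
for yaw in np.radians(np.arange(-11,-3,1)):
    c,s=np.cos(yaw),np.sin(yaw); R=np.array([[c,s],[-s,c]]); b=(q-x0)@R.T
    print(np.degrees(yaw).round(1),np.percentile(b,[.3,99.7],axis=0).round(1).tolist(), np.ptp(np.percentile(b[:,1],[1,99])))
```

```text
-8.0 bar x/y slope [-1.6000e-02  7.9637e+01] [73.1 88.8] L [2.00000e-02 1.07965e+02] [103.1 114.5] R [ 1.10000e-02 -1.06898e+02] [-112.3 -100.8] arm [ 0.044 -0.438] [-12.5  13.7]
-7.0 bar x/y slope [2.0000e-03 7.9547e+01] [73.7 88. ] L [5.00000e-03 1.07823e+02] [102.3 113.7] R [-1.70000e-02 -1.06451e+02] [-113.1 -101.5] arm [ 0.024 -0.32 ] [-12.6  13.1]
-6.0 bar x/y slope [1.8000e-02 7.9542e+01] [72.9 88.2] L [-1.30000e-02  1.07875e+02] [101.9 113. ] R [-3.90000e-02 -1.06318e+02] [-113.8 -102. ] arm [ 0.007 -0.381] [-13.3  12.4]
-5.0 bar x/y slope [3.6000e-02 7.9597e+01] [71.9 88. ] L [-3.1000e-02  1.0794e+02] [101.1 112.4] R [-5.20000e-02 -1.06532e+02] [-114.8 -103.2] arm [-0.012 -0.388] [-14.1  11.7]
-4.0 bar x/y slope [5.3000e-02 7.9671e+01] [71.  88.7] L [-5.00000e-02  1.08012e+02] [100.1 111.7] R [-6.00000e-02 -1.06972e+02] [-115.8 -103.9] arm [-0.031 -0.262] [-14.7  11.9]
-3.0 bar x/y slope [6.8000e-02 7.9715e+01] [69.9 89.4] L [-8.90000e-02  1.09057e+02] [ 99.3 112.4] R [-8.9000e-02 -1.0672e+02] [-117.  -104.4] arm [-0.052 -0.053] [-15.7  11.6]
-2.0 bar x/y slope [ 0.083 79.673] [68.7 89.2] L [ -0.115 109.501] [ 98.4 112.1] R [  -0.114 -106.593] [-118.1 -104.8] arm [-0.07   0.007] [-16.8  11.3]
-11.0 [[-126.3, -99.4], [19.2, 88.6]] 183.9877164943452
-10.0 [[-126.3, -98.0], [18.1, 89.1]] 183.61753420067657
-9.0 [[-126.3, -96.7], [17.3, 89.6]] 183.39365608039202
-8.0 [[-126.4, -95.7], [17.1, 90.5]] 183.36591995063588
-7.0 [[-126.7, -94.8], [17.0, 91.2]] 183.39182817657053
-6.0 [[-126.7, -94.3], [17.4, 92.4]] 183.41747279175252
-5.0 [[-126.6, -93.7], [17.9, 93.8]] 183.62108546772538
-4.0 [[-126.5, -93.3], [19.1, 95.3]] 184.25287620245777
```

```bash
python3 -m pendant '{"dp":[[0,0,0],[0,0,0],[0,0,0],[0,0,0],[0,0,0],[0,0,0],[0,0,0],[0,0,0],[0,0,0],[0,0,0],[0,0,0],[0,0,0],[0,0,0],[0,0,0],[0,0,0],[0,0,0],[0,0,0],[0,0,0]],"dr":[[0,0,-8.55],[0,0,-8.55],[0,0,-8.55],[0,0,-8.55],[0,0,-8.55],[0,0,-8.55],[0,0,-8.55],[0,0,-8.55],[0,0,-8.55],[0,0,-8.55],[0,0,-8.55],[0,0,-8.55],[0,0,-8.55],[0,0,-8.55],[0,0,-8.55],[0,0,-8.55],[0,0,-8.55],[0,0,-8.55]],"jaw":[0,0,0,0,0,0,0,0,0,0,0,0,0,0,0,0,0,0]}' 30
cat >> h.py <<'E'
PX=np.array([588.7,58.0]); PY=np.radians(-6.8)
def st():
    s=arm.read_state(); p=np.array(s["position"])*1000; O=np.array(s["orientation"])
    c,si=np.cos(PY),np.sin(PY); q=np.array([[c,si],[-si,c]])@(p[:2]-PX)
    print("t",round(s["t"],2),"p",p.round(1),"yaw",np.degrees(np.arctan2(O[1,0],O[0,0])).round(2),"press",q.round(1),"z",O[:,2].round(3),"F",np.array(s["force"]).round(1),"w",round(s["gripper_width"],3),"q",np.array(s["qpos"]).round(2))
    return p,O
def to(target):
    p,O=st(); d=O.T@(np.array(target)-p); print("tool delta",d.round(1))
E
python3 -c "
from h import *
to([434.4,75.2,150])"
```

```text
t: 2.75
position: [0.1983, -0.5663, 0.2313]
orientation: [[-0.994, 0.112, 0.0], [0.112, 0.994, -0.0], [-0.0, -0.0, -1.0]]
force: [-0.1, 0.0, 0.8]
gripper_width: -0.005
t 2.75 p [ 198.3 -566.3  231.3] yaw 173.55 press [-313.7 -666.2] z [ 0. -0. -1.] F [-0.1  0.   0.8] w -0.005 q [-1.45  0.1   0.1   1.56 -0.   -1.34]
tool delta [-162.5  664.    81.3]
```

```bash
python3 -m pendant '{"dp":[[-10,41.5,3],[-10,41.5,3],[-10,41.5,3],[-10,41.5,3],[-10,41.5,3],[-10,41.5,3],[-10,41.5,3],[-10,41.5,3],[-10,41.5,3],[-10,41.5,3],[-10,41.5,3],[-10,41.5,3],[-10,41.5,3],[-10,41.5,3],[-10,41.5,3],[-10,41.5,3],[0,0,0]],"dr":[[0,0,0],[0,0,0],[0,0,0],[0,0,0],[0,0,0],[0,0,0],[0,0,0],[0,0,0],[0,0,0],[0,0,0],[0,0,0],[0,0,0],[0,0,0],[0,0,0],[0,0,0],[0,0,0],[0,0,0]],"jaw":[0,0,0,0,0,0,0,0,0,0,0,0,0,0,0,0,0]}'
python3 - <<'E'
from h import *
to([434.4,75.2,13])
for n in ("scene","top"):
    im,d=arm.camera(n); cv2.imwrite(f"pics/{n}1.png",im); np.save(f"{n}1.npy",d)
    for q in ("cassette","lip","home","screw_top","rod_top"):
        for r in arm.pinpoint(n,q)[:1]: print(n,q,r)
E
```

```text
t: 4.45
position: [0.4361, 0.0782, 0.1828]
orientation: [[-0.994, 0.113, -0.0], [0.113, 0.994, 0.001], [0.0, 0.001, -1.0]]
force: [-0.3, -0.1, 0.3]
gripper_width: -0.0
t 4.45 p [436.1  78.2 182.8] yaw 173.52 press [-153.9    2. ] z [-0.     0.001 -1.   ] F [-0.3 -0.1  0.3] w -0.0 q [-0.12 -0.39 -0.44  1.52  0.   -0.01]
tool delta [  1.3  -3.3 169.8]
scene cassette {'location': [333.7, 231.5], 'score': 0.73}
scene lip {'location': [351.7, 239.9], 'score': 0.98}
scene home {'location': [317.5, 220.4], 'score': 0.98}
scene screw_top {'location': [317.4, 220.2], 'score': 0.71}
scene rod_top {'location': [310.6, 175.5], 'score': 0.71}
top home {'location': [362.5, 132.7], 'score': 0.2}
```

View pics/scene1.png

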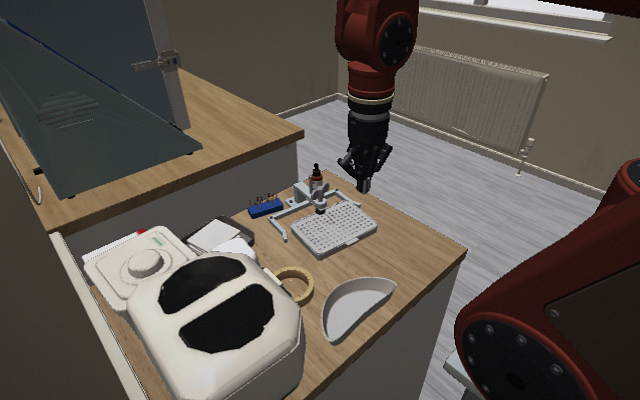

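View pics/top1.png

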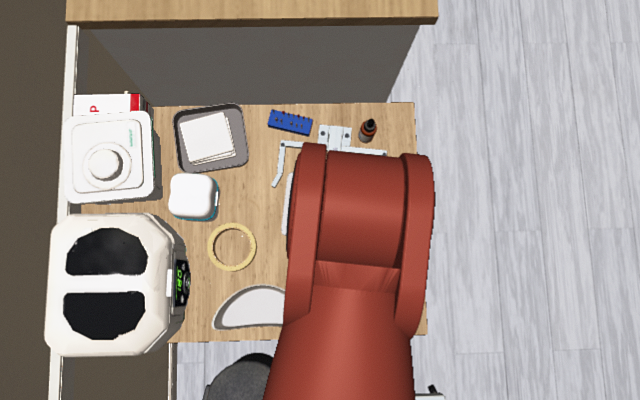

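Run:
```python
from h import *
print(proj("scene",[.4361,.0782,.1828]),atz("scene",(351.7,239.9),.021),atz("scene",(310.6,175.5),.1193),atz("scene",(317.5,220.4),0),atz("scene",(333.7,231.5),0))
print("lip model",proj("scene",[.4602,.0721,.021]),"home",proj("scene",[.5887,.058,0]),"rod",proj("scene",[.5887+.0417,.058-.005,.1193]))
im=cv2.imread("pics/scene1.png"); o=cv2.resize(im[150:270,260:420],None,fx=5,fy=5,interpolation=cv2.INTER_CUBIC)
def dot(P,c):
    p=proj("scene",P); cv2.circle(o,(int((p[0]-260+.5)*5),int((p[1]-150+.5)*5)),3,c,-1)
c,s=np.cos(PY),np.sin(PY)
def W(x,y,z): return [ (PX[0]+c*x-s*y)/1000,(PX[1]+s*x+c*y)/1000,z/1000]
for y in (-102,102): dot(W(69,y,15),(0,0,255)); dot(W(10,y,15),(0,0,255))
dot(W(42,0,119.3),(255,0,0)); dot(W(0,0,108.3),(255,0,0))
ca=np.radians(-7.6); 
for x,y in ((69,93),(69,-93),(-63,93),(-63,-93),(-73,17),(-73,-17)):
    dot([.5326+(np.cos(ca)*x-np.sin(ca)*y)/1000,.0626+(np.sin(ca)*x+np.cos(ca)*y)/1000,.025 if x>-70 else .022],(0,200,0))
dot([.4361,.0782,.1828],(0,255,255))
cv2.imwrite("pics/s1z.png",o)
```

```text
[362.24975548 191.5163805 ] [0.46502473 0.06876677 0.021     ] [0.6305419  0.05190031 0.1193    ] [0.59401644 0.06290756 0.        ] [0.53301969 0.06237069 0.        ]
lip model [352.20500433 241.55684895] home [320.21821901 220.53404797] rod [310.31126902 175.68289739]
```

View pics/s1z.png

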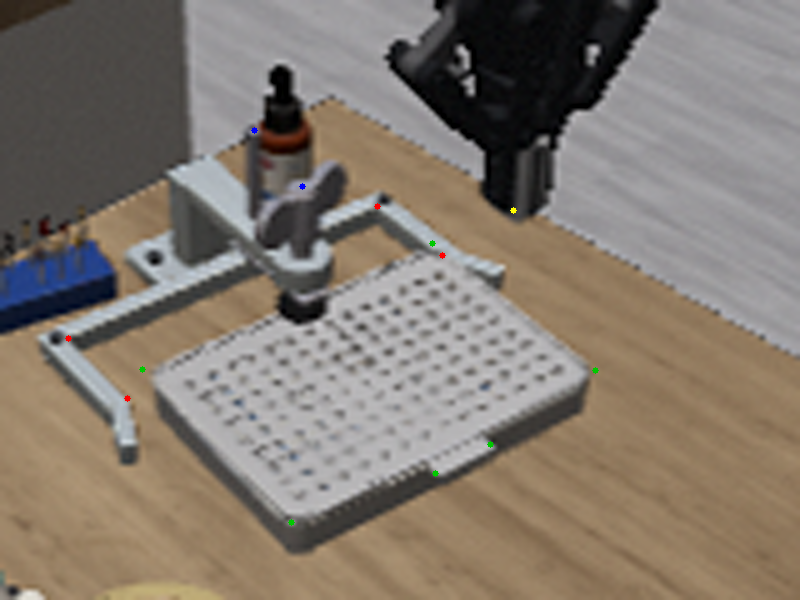

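```bash
python3 -m pendant '{"dp":[[0.6,-1.5,40],[0.6,-1.5,40],[0,0,40],[0,0,30],[0,0,20],[0,0,0]],"dr":[[0,0,0],[0,0,0],[0,0,0],[0,0,0],[0,0,0],[0,0,0]],"jaw":[0,0,0,0,0,0]}'
python3 - <<'E'
from h import *
to([460.2,72.1,12])
n="scene"
im,d=arm.camera(n); cv2.imwrite(f"pics/s2z.png",cv2.resize(im[150:270,260:420],None,fx=5,fy=5,interpolation=cv2.INTER_CUBIC))
E
```

```text
t: 5.65
position: [0.4319, 0.0714, 0.0105]
orientation: [[-0.993, 0.119, -0.005], [0.119, 0.993, 0.001], [0.005, -0.0, -1.0]]
force: [-0.5, 0.3, 0.5]
gripper_width: 0.001
t 5.65 p [431.9  71.4  10.5] yaw 173.18 press [-157.3   -5.3] z [-0.005  0.001 -1.   ] F [-0.5  0.3  0.5] w 0.001 q [-0.14 -0.32 -0.71  1.19 -0.   -0.02]
tool delta [-28.    4.1  -1.7]
```

View pics/s2z.png

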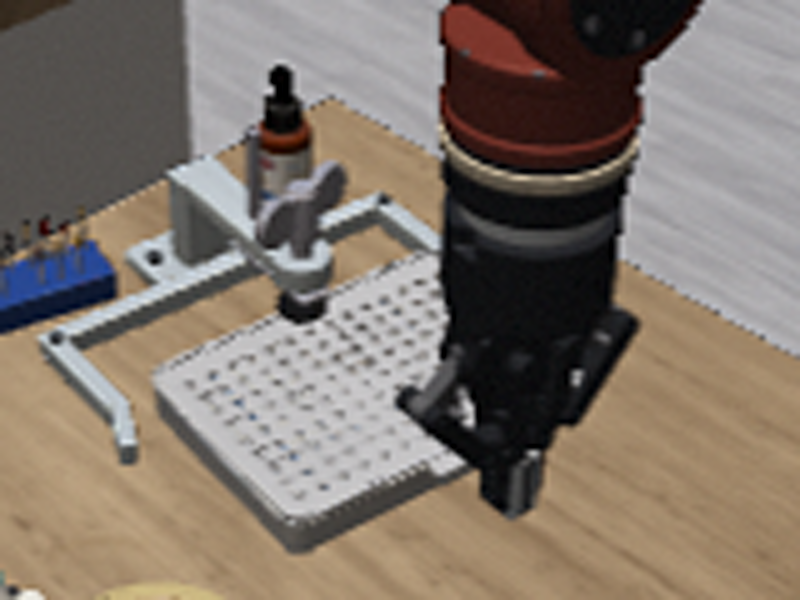

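```bash
python3 -m pendant '{"dp":[[-5,3,-2],[-5,0,0],[-4,0,0],[-4,0,0],[-4,0,0],[-4,0,0],[-4,0,0],[-4,0,0],[-4,0,0],[-4,0,0],[-4,0,0],[-4,0,0]],"dr":[[0,0,0],[0,0,0],[0,0,0],[0,0,0],[0,0,0],[0,0,0],[0,0,0],[0,0,0],[0,0,0],[0,0,0],[0,0,0],[0,0,0]],"jaw":[0,0,0,0,0,0,0,0,0,0,0,0]}'
python3 - <<'E'
from h import *
st()
n="scene"
im,d=arm.camera(n); cv2.imwrite(f"pics/s3z.png",cv2.resize(im[150:270,260:420],None,fx=5,fy=5,interpolation=cv2.INTER_CUBIC))
E
```

```text
t: 6.9
position: [0.4846, 0.0682, 0.0152]
orientation: [[-0.993, 0.118, 0.0], [0.118, 0.993, -0.0], [-0.0, -0.0, -1.0]]
force: [-2.3, 0.1, 1.1]
gripper_width: -0.003
t 6.9 p [484.6  68.2  15.2] yaw 173.2 press [-104.6   -2.2] z [ 0. -0. -1.] F [-2.3  0.1  1.1] w -0.003 q [-0.13 -0.16 -0.56  1.17 -0.   -0.01]
```

View pics/s3z.png

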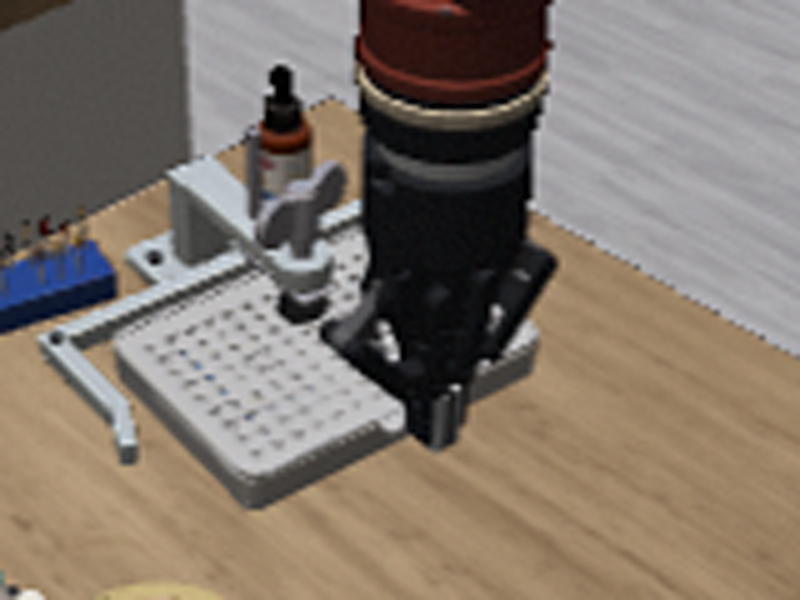

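```bash
python3 -m pendant '{"dp":[[-4,0,1],[-4,0,1],[-4,0,0],[-3,0,0],[-2,0,0],[-1,0,0]],"dr":[[0,0,0],[0,0,0],[0,0,0],[0,0,0],[0,0,0],[0,0,0]],"jaw":[0,0,0,0,0,0]}'
python3 - <<'E'
from h import *
st()
E
python3 -m pendant '{"dp":[[-1.5,0,0],[-1,0,0]],"dr":[[0,0,0],[0,0,0]],"jaw":[0,0]}'
python3 - <<'E'
from h import *
st()
n="scene"
im,d=arm.camera(n); cv2.imwrite(f"pics/s4z.png",cv2.resize(im[150:270,260:420],None,fx=5,fy=5,interpolation=cv2.INTER_CUBIC))
E
```

```text
t: 7.55
position: [0.5023, 0.0661, 0.0132]
orientation: [[-0.993, 0.119, -0.0], [0.119, 0.993, -0.0], [0.0, -0.0, -1.0]]
force: [-1.5, 0.2, -0.1]
gripper_width: 0.005
t 7.55 p [502.3  66.1  13.2] yaw 173.19 press [-86.7  -2.2] z [-0. -0. -1.] F [-1.5  0.2 -0.1] w 0.005 q [-0.13 -0.1  -0.51  1.16 -0.   -0.01]
t: 7.75
position: [0.5047, 0.0658, 0.0133]
orientation: [[-0.993, 0.118, 0.0], [0.118, 0.993, -0.0], [-0.0, -0.0, -1.0]]
force: [-0.4, -0.0, -1.5]
gripper_width: 0.002
t 7.75 p [504.7  65.8  13.3] yaw 173.2 press [-84.3  -2.2] z [ 0. -0. -1.] F [-0.4 -0.  -1.5] w 0.002 q [-0.13 -0.09 -0.5   1.16 -0.   -0.01]
```

View pics/s4z.png

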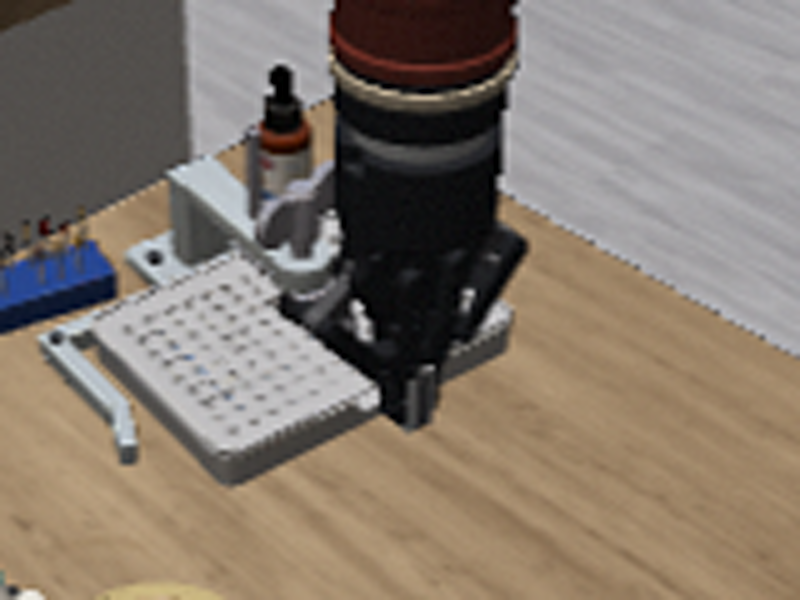

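```bash
for i in 1 2 3; do :; done; python3 -m pendant '{"dp":[[-1,0,0],[-1,0,0]],"dr":[[0,0,0],[0,0,0]],"jaw":[0,0]}' | sed -n '2p;4p'
python3 -m pendant '{"dp":[[-1,0,0],[-1,0,0]],"dr":[[0,0,0],[0,0,0]],"jaw":[0,0]}' | sed -n '2p;4p'
```

```text
position: [0.5065, 0.0657, 0.0133]
force: [-4.3, 2.5, 1.5]
position: [0.5068, 0.0659, 0.013]
force: [-13.3, 3.6, 8.8]
```

```bash
python3 -m pendant '{"dp":[[-1,0,0],[-1,0,0]],"dr":[[0,0,0],[0,0,0]],"jaw":[0,0]}' | sed -n '2p;4p'
python3 - <<'E'
from h import *
st()
n="scene"
im,d=arm.camera(n); cv2.imwrite(f"pics/s5z.png",cv2.resize(im[150:270,260:420],None,fx=5,fy=5,interpolation=cv2.INTER_CUBIC))
E
```

```text
position: [0.5071, 0.066, 0.0128]
force: [-22.2, 3.4, 15.7]
t 8.4 p [507.1  66.   12.8] yaw 173.24 press [-81.9  -1.7] z [-0.007  0.001 -1.   ] F [-22.2   3.4  15.7] w -0.002 q [-0.13 -0.07 -0.48  1.17  0.   -0.01]
```

View pics/s5z.png

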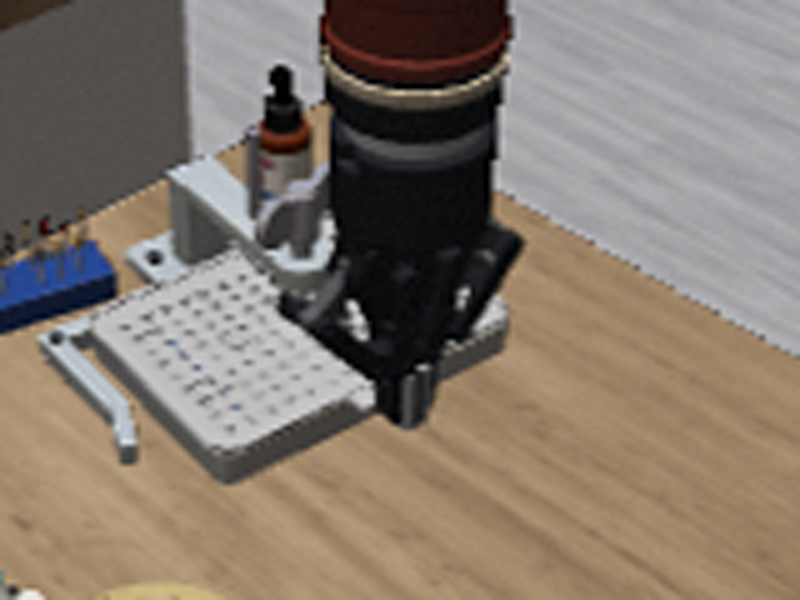

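```bash
python3 -m pendant '{"dp":[[10,0,0],[15,0,0],[15,0,0],[0,0,-30],[0,0,-40],[0,0,-50],[0,-40,-10],[-15,-40,0],[-15,-20,0],[0,0,0]],"dr":[[0,0,0],[0,0,0],[0,0,0],[0,0,0],[0,0,0],[0,0,0],[0,0,0],[0,0,0],[0,0,0],[0,0,0]],"jaw":[0,0,0,0,0,0,0,0,0,0]}'
python3 - <<'E'
from h import *
st()
n="scene"
im,d=arm.camera(n); o=cv2.resize(im[150:270,260:420],None,fx=5,fy=5,interpolation=cv2.INTER_CUBIC)
for q in ("cassette","lip","home","screw_top","rod_top"):
    for r in arm.pinpoint(n,q)[:1]: print(n,q,r)
def dot(P,c):
    p=proj("scene",P); cv2.circle(o,(int((p[0]-260+.5)*5),int((p[1]-150+.5)*5)),3,c,-1)
c,s=np.cos(PY),np.sin(PY)
def W(x,y,z): return [ (PX[0]+c*x-s*y)/1000,(PX[1]+s*x+c*y)/1000,z/1000]
for x,y in ((69,93),(69,-93),(-63,93),(-63,-93),(-73,17),(-73,-17)): dot(W(x,y-2,25 if x>-70 else 22),(0,200,0))
cv2.imwrite(f"pics/s6z.png",o)
E
```

```text
t: 9.45
position: [0.4902, -0.0358, 0.1437]
orientation: [[-0.993, 0.122, 0.002], [0.122, 0.993, -0.001], [-0.002, -0.001, -1.0]]
force: [-0.5, 0.7, -0.6]
gripper_width: -0.0
t 9.45 p [490.2 -35.8 143.7] yaw 173.01 press [ -86.7 -104.8] z [ 0.002 -0.001 -1.   ] F [-0.5  0.7 -0.6] w -0.0 q [-0.34 -0.23 -0.39  1.42 -0.   -0.22]
scene cassette {'location': [319.9, 219.7], 'score': 0.89}
scene home {'location': [317.0, 223.0], 'score': 0.6}
scene screw_top {'location': [317.5, 186.2], 'score': 0.51}
scene rod_top {'location': [311.2, 177.5], 'score': 0.57}
```

View pics/s6z.png

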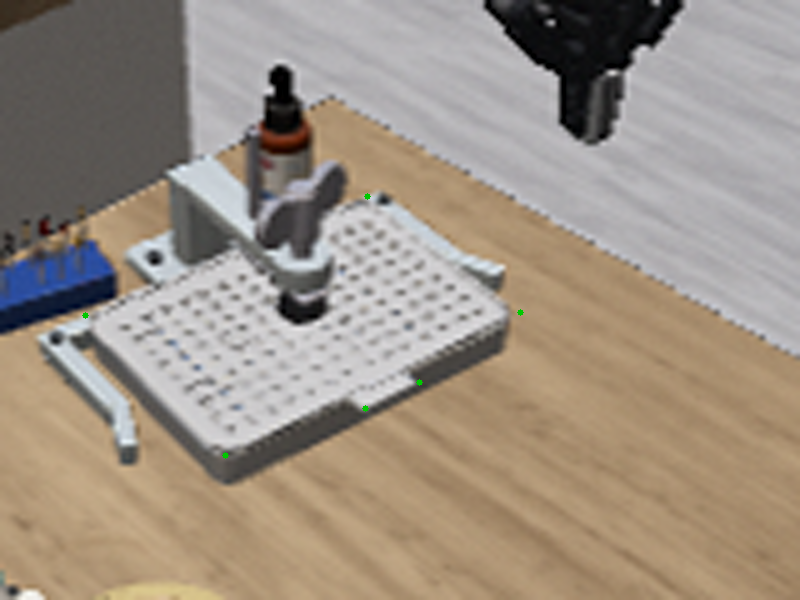

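Run:
```python
from h import *
n="scene"; im,d=arm.camera(n); p,O=st()
P=[]
for r in range(60,190):
    for c in range(330,420):
        if d[r,c]>0:
            q=O.T@(atd(n,(c,r),d[r,c])*1000-p)
            if abs(q[0])<80 and abs(q[1])<90 and -150<q[2]<10: P.append(q)
P=np.array(P)
for z in range(5,-140,-6):
    m=P[(P[:,2]<=z)&(P[:,2]>z-6)]
    if len(m)>3: print(z,len(m),"x",np.percentile(m[:,0],[3,97]).round(0),"y",np.percentile(m[:,1],[3,97]).round(0))
m=[r for r in arm.boxes_of("scene","dropper")[:1]]; print(m)
print(atz("top",(368,124),.1),atz("top",(368,136),0.02))
```

```text
t 9.8 p [488.7 -32.2 143.3] yaw 173.27 press [ -88.7 -101.4] z [ 0. -0. -1.] F [-0.2  0.   0.1] w 0.0 q [-0.33 -0.24 -0.39  1.42  0.   -0.22]
-1 16 x [-7. 11.] y [-8.  8.]
-7 22 x [-5. 12.] y [-10.  12.]
-13 28 x [-7. 12.] y [-14.  13.]
-19 27 x [-3. 12.] y [-13.  13.]
-25 26 x [-5. 12.] y [-9. 13.]
-31 23 x [-1. 12.] y [-12.  12.]
-37 14 x [ 7. 12.] y [-11.  13.]
-43 40 x [-7. 14.] y [-26.  29.]
-49 72 x [-8. 14.] y [-32.  34.]
-55 56 x [-9. 13.] y [-39.  35.]
-61 67 x [-14.  17.] y [-43.  44.]
-67 82 x [-9. 17.] y [-49.  48.]
-73 74 x [-8. 17.] y [-51.  52.]
-79 83 x [-4. 18.] y [-56.  57.]
-85 116 x [-8. 17.] y [-57.  60.]
-91 108 x [-6. 20.] y [-54.  58.]
-97 86 x [-4. 20.] y [-35.  48.]
-103 102 x [-4. 20.] y [-36.  41.]
-109 65 x [-6. 12.] y [-25.  40.]
-115 37 x [-8. 12.] y [ 9. 37.]
-121 25 x [-8. 12.] y [24. 37.]
-127 67 x [-10.  37.] y [-10.  36.]
-133 90 x [-14.  37.] y [-18.  36.]
-139 91 x [-16.  37.] y [-13.  36.]
[{'rect': [309.3, 175.4, 20.5, 40.6], 'score': 0.55}]
[ 0.68613441 -0.01484188  0.1       ] [ 0.68637962 -0.02509374  0.02      ]
```

```bash
cat > plan.py <<'E'
from h import *
hx,hy=11.5,13.0
def wing_poly(phi):
    c,s=np.cos(phi),np.sin(phi); L=32.5
    return [(r*c-o*s,r*s+o*c) for r,o in ((5,-3.5),(L,-3.5),(34,0),(L,3.5),(5,3.5))]
def overlap(C,phi):
    A=np.array(wing_poly(phi),np.float32); B=np.array([(C[0]+a*hx,C[1]+b*hy) for a,b in((-1,-1),(1,-1),(1,1),(-1,1))],np.float32)
    return cv2.intersectConvexConvex(A,B)[0]>1e-3
def phi_of(C):
    psi=np.arctan2(C[1],C[0])
    for d in np.radians(np.arange(0,100,.25)):
        if not overlap(C,psi-d): return psi-d
E
python3 - <<'E'
from plan import *
pts=np.load("pts.npy").reshape(-1,3)*1000
c,s=np.cos(PY),np.sin(PY); R=np.array([[c,s],[-s,c]])
q=(pts[:,:2]-PX)@R.T; m=(pts[:,2]>88)&(pts[:,2]<115)&(np.hypot(*q.T)<40)
q=q[m]; print(len(q),q.mean(0)); 
u,S,V=np.linalg.svd(q-q.mean(0)); print(np.degrees(np.arctan2(V[0,1],V[0,0])),S/np.sqrt(len(q)))
lo=q[(abs(q@V[0])>14)]; print(np.degrees(np.arctan2(*np.polyfit(lo[:,1],lo[:,0],1)[::-1][:0] or (1,np.polyfit(lo[:,1],lo[:,0],1)[0]))), (q@V[0]).min(),(q@V[0]).max())
for C in ((21,-26),(24,-26)): print(C,np.degrees(phi_of(C)))
for R_ in (28,30):
  for a in range(-50,-320,-30):
    C=R_*np.cos(np.radians(a)),R_*np.sin(np.radians(a)); print(R_,a,np.round(C,1),np.degrees(phi_of(C)).round(1)-(360 if 0 else 0))
E
```

```text
215 [0.1402661  0.32030947]
-73.9592766363722 [17.38610257  5.54161285]Traceback (most recent call last):
  File "<stdin>", line 7, in <module>
ValueError: The truth value of an empty array is ambiguous. Use `array.size > 0` to check that an array is not empty.
```

Run:
```python
from plan import *
for C in ((21,-26),(24,-26),(26,-27)): print(C,np.degrees(phi_of(C)))
for R_ in (29,):
  prev=None
  for a in range(-45,-330,-15):
    C=np.array([R_*np.cos(np.radians(a)),R_*np.sin(np.radians(a))]); 
    print(a,np.round(C,1),np.degrees(phi_of(C)).round(1), None if prev is None else np.round([-(C-prev)[0],(C-prev)[1]],1)); prev=C
```

```text
(21, -26) -79.32245640720771
(24, -26) -73.79061004263852
(26, -27) -69.8309241866607
-45 [ 20.5 -20.5] -80.2 None
-60 [ 14.5 -25.1] -92.5 [ 6.  -4.6]
-75 [  7.5 -28. ] -118.0 [ 7.  -2.9]
-90 [  0. -29.] -136.0 [ 7.5 -1. ]
-105 [ -7.5 -28. ] -150.0 [7.5 1. ]
-120 [-14.5 -25.1] -162.0 [7.  2.9]
-135 [-20.5 -20.5] -173.0 [6.  4.6]
-150 [-25.1 -14.5] -188.5 [4.6 6. ]
-165 [-28.   -7.5] -210.0 [2.9 7. ]
-180 [-29.  -0.] -226.0 [1.  7.5]
-195 [-28.    7.5] 121.3 [-1.   7.5]
-210 [-25.1  14.5] 109.8 [-2.9  7. ]
-225 [-20.5  20.5] 99.8 [-4.6  6. ]
-240 [-14.5  25.1] 87.5 [-6.   4.6]
-255 [-7.5 28. ] 62.0 [-7.   2.9]
-270 [-0. 29.] 44.0 [-7.5  1. ]
-285 [ 7.5 28. ] 30.0 [-7.5 -1. ]
-300 [14.5 25.1] 18.0 [-7.  -2.9]
-315 [20.5 20.5] 7.0 [-6.  -4.6]
```

```bash
python3 -m pendant '{"dp":[[-29,18,0],[-29,18,0],[-29,18,0],[-30,19,0],[0,0,0],[0,0,20],[0,0,20],[0,0,0]],"dr":[[0,0,0],[0,0,0],[0,0,0],[0,0,0],[0,0,0],[0,0,0],[0,0,0],[0,0,0]],"jaw":[0,0,0,0,0,0,0,0]}'
python3 - <<'E'
from h import *
st()
n="scene"
im,d=arm.camera(n); o=cv2.resize(im[130:250,240:400],None,fx=5,fy=5,interpolation=cv2.INTER_CUBIC)
cv2.imwrite(f"pics/s7z.png",o)
E
```

```text
t: 10.65
position: [0.6114, 0.0262, 0.1004]
orientation: [[-0.993, 0.118, -0.005], [0.118, 0.993, 0.001], [0.005, 0.0, -1.0]]
force: [-0.3, 0.3, -0.7]
gripper_width: 0.001
t 10.65 p [611.4  26.2 100.4] yaw 173.23 press [ 26.3 -28.9] z [-0.005  0.001 -1.   ] F [-0.3  0.3 -0.7] w 0.001 q [-0.17  0.16 -0.08  1.34 -0.   -0.05]
```

View pics/s7z.png

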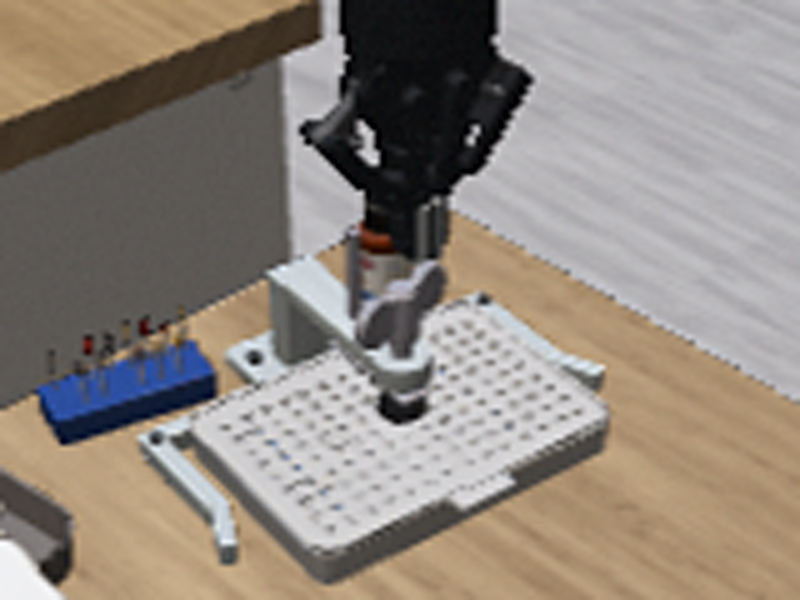

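```bash
python3 -m pendant '{"dp":[[0,0,10],[0,0,8],[0,0,0],[4.3,2.9,0],[4,1,0],[3.5,0,0],[3.5,-2,0],[3.5,-1,0],[3.7,-0.8,0],[3.7,-0.2,0]],"dr":[[0,0,0],[0,0,0],[0,0,0],[0,0,0],[0,0,0],[0,0,0],[0,0,0],[0,0,0],[0,0,0],[0,0,0]],"jaw":[0,0,0,0,0,0,0,0,0,0]}'
python3 - <<'E'
from h import *
st()
n="scene"
im,d=arm.camera(n); o=cv2.resize(im[130:250,240:400],None,fx=5,fy=5,interpolation=cv2.INTER_CUBIC)
cv2.imwrite(f"pics/s8z.png",o)
E
```

```text
t: 11.7
position: [0.5874, 0.0285, 0.0854]
orientation: [[-0.993, 0.119, 0.0], [0.119, 0.993, -0.0], [-0.0, -0.0, -1.0]]
force: [2.9, -0.2, -0.1]
gripper_width: 0.001
t 11.7 p [587.4  28.5  85.4] yaw 173.18 press [  2.2 -29.5] z [ 0. -0. -1.] F [ 2.9 -0.2 -0.1] w 0.001 q [-0.17  0.09 -0.18  1.3  -0.   -0.05]
```

View pics/s8z.png

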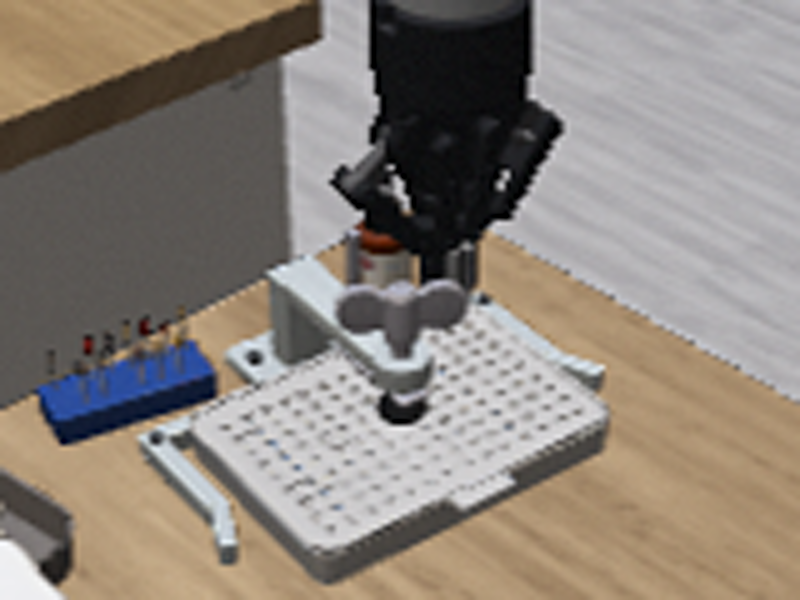

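```bash
python3 -m pendant '{"dp":[[2.2,0.5,1.5],[3.8,0.2,1.5],[3.7,0.7,0],[3.6,1.2,0],[3.4,1.7,0],[3.2,2.1,0],[2.9,2.5,0],[2.5,2.9,0],[2.1,3.2,0],[1.7,3.4,0],[1.2,3.6,0],[0.7,3.7,0],[0.2,3.8,0]],"dr":[[0,0,0],[0,0,0],[0,0,0],[0,0,0],[0,0,0],[0,0,0],[0,0,0],[0,0,0],[0,0,0],[0,0,0],[0,0,0],[0,0,0],[0,0,0]],"jaw":[0,0,0,0,0,0,0,0,0,0,0,0,0]}'
python3 - <<'E'
from h import *
st()
n="scene"
im,d=arm.camera(n); o=cv2.resize(im[130:250,240:400],None,fx=5,fy=5,interpolation=cv2.INTER_CUBIC)
cv2.imwrite(f"pics/s9z.png",o)
E
```

```text
t: 13.05
position: [0.5599, 0.062, 0.0822]
orientation: [[-0.993, 0.118, -0.0], [0.118, 0.993, -0.0], [0.0, -0.0, -1.0]]
force: [-0.6, -2.2, -0.8]
gripper_width: -0.004
t 13.05 p [559.9  62.   82.2] yaw 173.2 press [-29.    0.6] z [-0. -0. -1.] F [-0.6 -2.2 -0.8] w -0.004 q [-0.12  0.02 -0.26  1.29 -0.   -0.  ]
```

View pics/s9z.png

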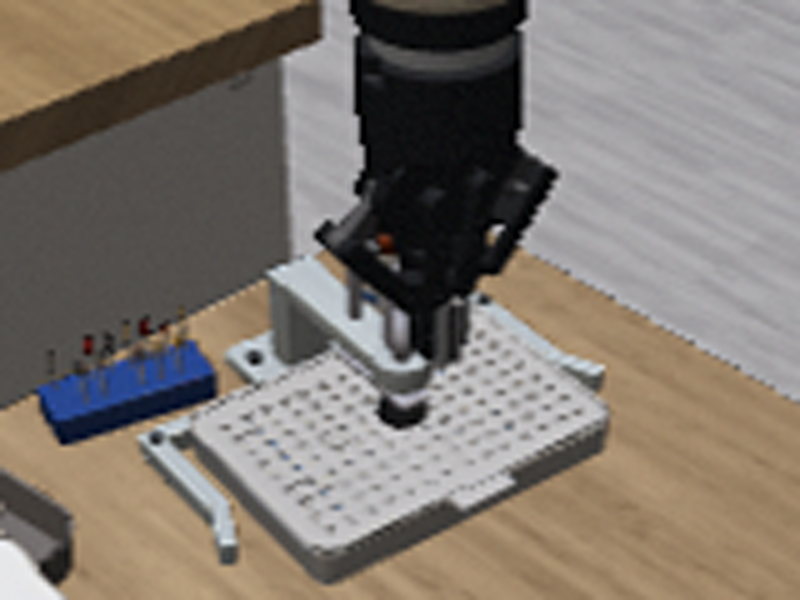

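```bash
python3 -m pendant '{"dp":[[-0.2,3.8,0],[-0.7,3.7,0],[-1.2,3.6,0],[-1.7,3.4,0],[-2.1,3.2,0],[-2.5,2.9,0],[-2.9,2.5,0],[-3.2,2.1,0],[-3.4,1.7,0],[-3.6,1.2,0],[-3.7,0.7,0],[-3.8,0.2,0],[-3.8,-0.2,0],[-3.7,-0.7,0]],"dr":[[0,0,0],[0,0,0],[0,0,0],[0,0,0],[0,0,0],[0,0,0],[0,0,0],[0,0,0],[0,0,0],[0,0,0],[0,0,0],[0,0,0],[0,0,0],[0,0,0]],"jaw":[0,0,0,0,0,0,0,0,0,0,0,0,0,0]}'
python3 - <<'E'
from h import *
st()
n="scene"
im,d=arm.camera(n); o=cv2.resize(im[130:250,240:400],None,fx=5,fy=5,interpolation=cv2.INTER_CUBIC)
cv2.imwrite(f"pics/s10z.png",o)
E
```

```text
t: 14.5
position: [0.5999, 0.0854, 0.0822]
orientation: [[-0.993, 0.118, -0.0], [0.118, 0.993, 0.0], [0.0, 0.0, -1.0]]
force: [-3.2, 1.4, -0.8]
gripper_width: 0.003
t 14.5 p [599.9  85.4  82.2] yaw 173.21 press [ 7.9 28.5] z [-0.  0. -1.] F [-3.2  1.4 -0.8] w 0.003 q [-0.07  0.15 -0.13  1.3   0.    0.04]
```

View pics/s10z.png

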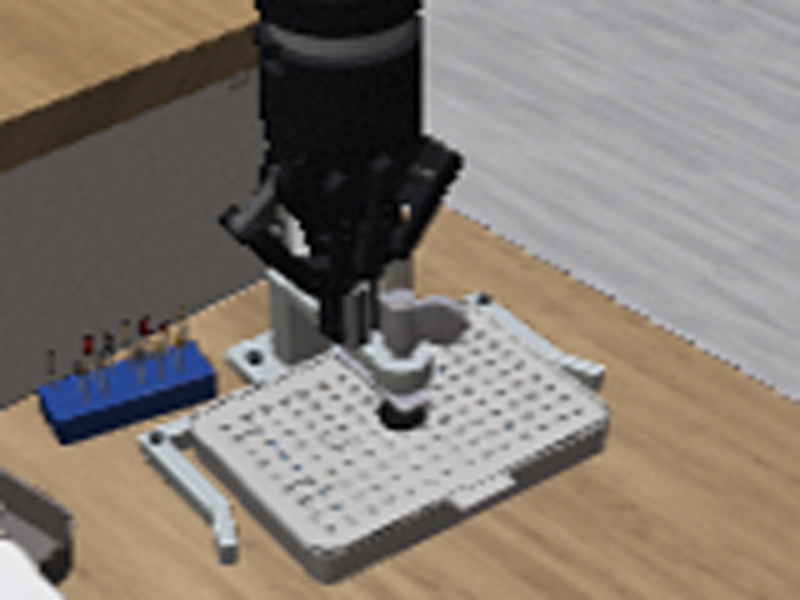

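```bash
python3 -m pendant '{"dp":[[3,1.5,0],[0,0,-25],[0,0,-25],[0,-20,0],[0,-20,0],[0,-20,0],[0,0,0],[0,0,15],[0,0,15],[0,0,0]],"dr":[[0,0,0],[0,0,0],[0,0,0],[0,0,0],[0,0,0],[0,0,0],[0,0,0],[0,0,0],[0,0,0],[0,0,0]],"jaw":[0,0,0,0,0,0,0,0,0,0]}'
python3 - <<'E'
from h import *
st()
n="scene"
im,d=arm.camera(n); o=cv2.resize(im[130:250,240:400],None,fx=5,fy=5,interpolation=cv2.INTER_CUBIC)
cv2.imwrite(f"pics/s11z.png",o)
E
```

```text
t: 15.55
position: [0.5879, 0.0286, 0.0986]
orientation: [[-0.993, 0.118, -0.005], [0.118, 0.993, 0.001], [0.005, 0.0, -1.0]]
force: [0.1, -0.6, -0.5]
gripper_width: 0.002
t 15.55 p [587.9  28.6  98.6] yaw 173.24 press [  2.7 -29.3] z [-0.005  0.001 -1.   ] F [ 0.1 -0.6 -0.5] w 0.002 q [-0.17  0.09 -0.16  1.33  0.   -0.06]
```

View pics/s11z.png

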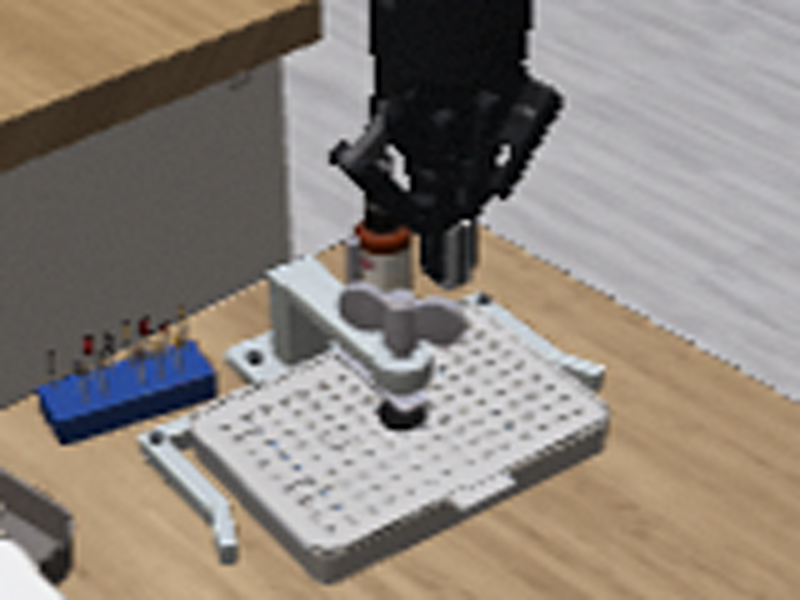

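```bash
python3 -m pendant '{"dp":[[0,0,8],[0,0,8],[2.7,0.3,0],[3.8,0.2,0],[3.7,0.7,0],[3.6,1.2,0],[3.4,1.7,0],[3.2,2.1,0],[2.9,2.5,0],[2.5,2.9,0],[2.1,3.2,0],[1.7,3.4,0],[1.2,3.6,0],[0.7,3.7,0],[0.2,3.8,0]],"dr":[[0,0,0],[0,0,0],[0,0,0],[0,0,0],[0,0,0],[0,0,0],[0,0,0],[0,0,0],[0,0,0],[0,0,0],[0,0,0],[0,0,0],[0,0,0],[0,0,0],[0,0,0]],"jaw":[0,0,0,0,0,0,0,0,0,0,0,0,0,0,0]}'
python3 - <<'E'
from h import *
st()
n="scene"
im,d=arm.camera(n); o=cv2.resize(im[130:250,240:400],None,fx=5,fy=5,interpolation=cv2.INTER_CUBIC)
cv2.imwrite(f"pics/s12z.png",o)
E
```

```text
t: 17.1
position: [0.5615, 0.0607, 0.0861]
orientation: [[-0.993, 0.118, -0.001], [0.118, 0.993, -0.0], [0.001, -0.0, -1.0]]
force: [-0.6, -2.9, 0.3]
gripper_width: 0.002
t 17.1 p [561.5  60.7  86.1] yaw 173.2 press [-27.3  -0.6] z [-0.001 -0.    -1.   ] F [-0.6 -2.9  0.3] w 0.002 q [-0.12  0.02 -0.25  1.3  -0.   -0.01]
```

View pics/s12z.png

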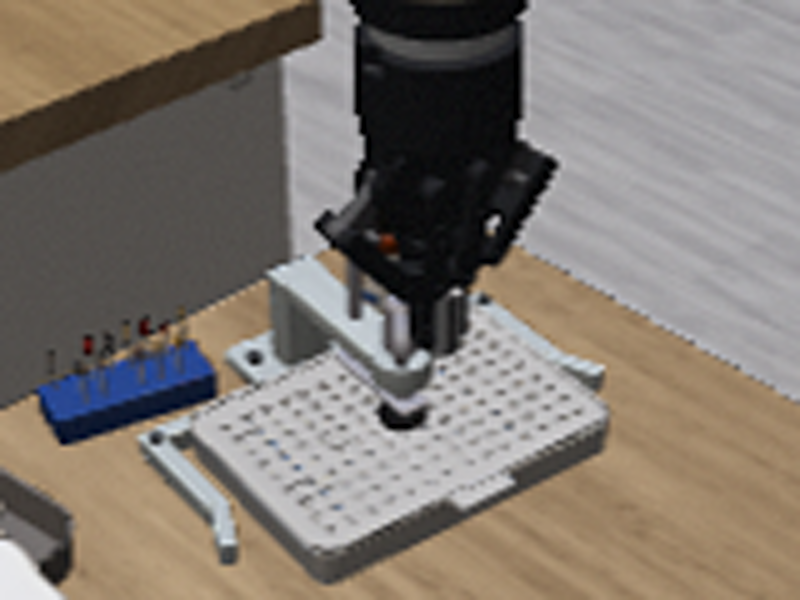

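```bash
python3 -m pendant '{"dp":[[0.8,3.8,1.5],[-0.1,3.8,1.5],[-1.2,3.6,0],[-1.7,3.4,0],[-2.1,3.2,0],[-2.5,2.9,0],[-2.9,2.5,0],[-3.2,2.1,0],[-3.4,1.7,0],[-3.6,1.2,0],[-3.7,0.7,0],[-3.8,0.2,0],[-3.8,-0.2,0]],"dr":[[0,0,0],[0,0,0],[0,0,0],[0,0,0],[0,0,0],[0,0,0],[0,0,0],[0,0,0],[0,0,0],[0,0,0],[0,0,0],[0,0,0],[0,0,0]],"jaw":[0,0,0,0,0,0,0,0,0,0,0,0,0]}'
python3 - <<'E'
from h import *
from plan import phi_of
st()
n="scene"
im,d=arm.camera(n); o=cv2.resize(im[130:250,240:400],None,fx=5,fy=5,interpolation=cv2.INTER_CUBIC)
cv2.imwrite(f"pics/s13z.png",o)
E
```

```text
t: 18.45
position: [0.5962, 0.0855, 0.0831]
orientation: [[-0.993, 0.118, -0.001], [0.118, 0.993, 0.0], [0.001, 0.0, -1.0]]
force: [-4.4, 1.2, -0.7]
gripper_width: 0.001
t 18.45 p [596.2  85.5  83.1] yaw 173.21 press [ 4.2 28.2] z [-0.001  0.    -1.   ] F [-4.4  1.2 -0.7] w 0.001 q [-0.07  0.14 -0.14  1.3   0.    0.04]
```

View pics/s13z.png

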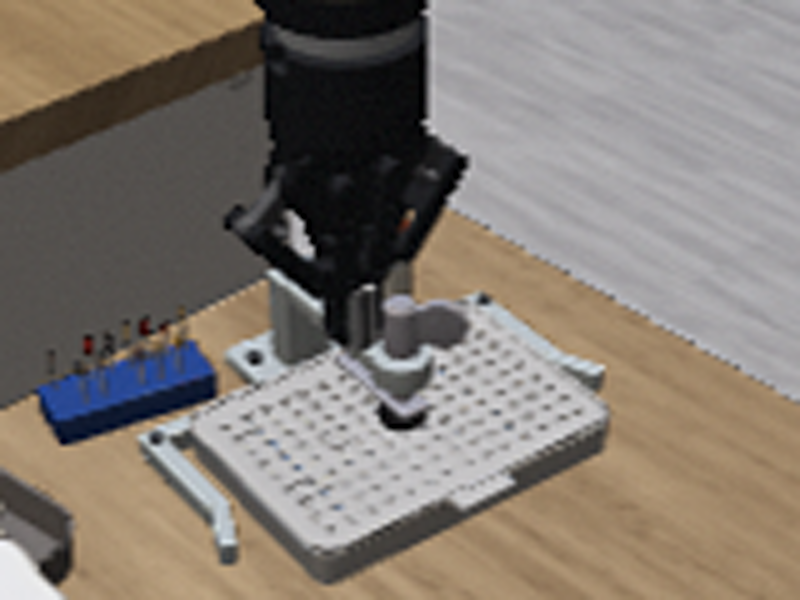

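```bash
python3 -m pendant '{"dp":[[3,1.5,0],[0,0,-25],[0,0,-25],[-2,-20,0],[-2,-20,0],[-1,-20,0],[0,0,0],[0,0,15],[0,0,15],[0,0,0]],"dr":[[0,0,0],[0,0,0],[0,0,0],[0,0,0],[0,0,0],[0,0,0],[0,0,0],[0,0,0],[0,0,0],[0,0,0]],"jaw":[0,0,0,0,0,0,0,0,0,0]}'
python3 - <<'E'
from h import *
st()
n="scene"
im,d=arm.camera(n); o=cv2.resize(im[130:250,240:400],None,fx=5,fy=5,interpolation=cv2.INTER_CUBIC)
cv2.imwrite(f"pics/s14z.png",o)
E
```

```text
t: 19.5
position: [0.5893, 0.0281, 0.0996]
orientation: [[-0.993, 0.118, -0.005], [0.118, 0.993, 0.001], [0.005, 0.0, -1.0]]
force: [-0.5, -0.4, 0.3]
gripper_width: -0.002
t 19.5 p [589.3  28.1  99.6] yaw 173.24 press [  4.1 -29.6] z [-0.005  0.001 -1.   ] F [-0.5 -0.4  0.3] w -0.002 q [-0.17  0.1  -0.15  1.33  0.   -0.06]
```

View pics/s14z.png

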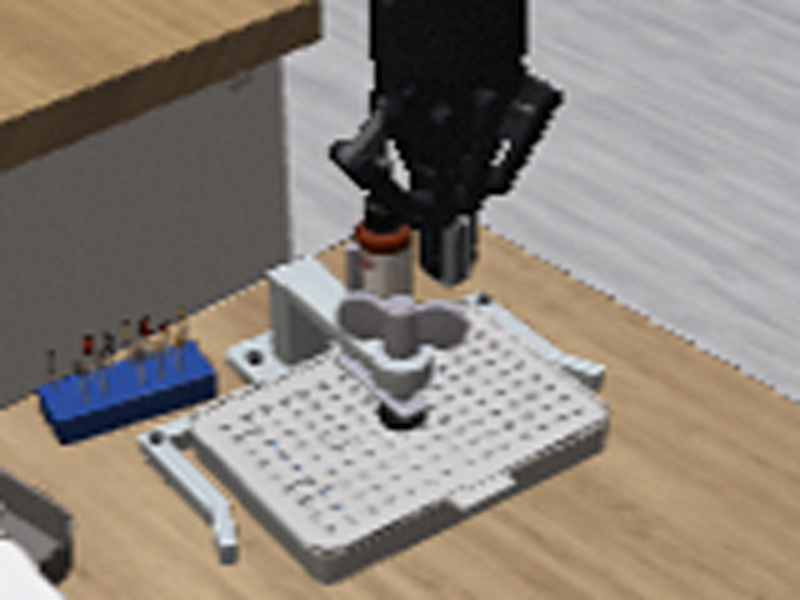

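```bash
python3 -m pendant '{"dp":[[0,0,8],[0,0,9],[4,0.5,0],[3.8,0.2,0],[3.7,0.7,0],[3.6,1.2,0],[3.4,1.7,0],[0,0,0]],"dr":[[0,0,0],[0,0,0],[0,0,0],[0,0,0],[0,0,0],[0,0,0],[0,0,0],[0,0,0]],"jaw":[0,0,0,0,0,0,0,0]}'
python3 - <<'E'
from h import *
from plan import phi_of
p,O=st(); c,s=np.cos(PY),np.sin(PY); C=np.array([[c,s],[-s,c]])@(p[:2]-PX); print(np.degrees(phi_of(C)))
E
```

```text
t: 20.35
position: [0.5733, 0.0336, 0.0867]
orientation: [[-0.993, 0.118, 0.001], [0.118, 0.993, -0.0], [-0.001, -0.0, -1.0]]
force: [1.0, -1.4, 0.4]
gripper_width: -0.001
t 20.35 p [573.3  33.6  86.7] yaw 173.21 press [-12.4 -26. ] z [ 0.001 -0.    -1.   ] F [ 1.  -1.4  0.4] w -0.001 q [-0.17  0.05 -0.22  1.3  -0.   -0.05]
-158.717205075632
```

```bash
python3 -m pendant '{"dp":[[1.3,0.8,0],[1.3,0.8,0],[1.2,0.9,0],[1.1,0.9,0]],"dr":[[0,0,0],[0,0,0],[0,0,0],[0,0,0]],"jaw":[0,0,0,0]}'
python3 - <<'E'
from h import *
from plan import phi_of
p,O=st(); c,s=np.cos(PY),np.sin(PY); C=np.array([[c,s],[-s,c]])@(p[:2]-PX); print(np.degrees(phi_of(C)))
E
```

```text
t: 20.75
position: [0.5688, 0.0375, 0.0862]
orientation: [[-0.993, 0.118, -0.0], [0.118, 0.993, -0.0], [0.0, -0.0, -1.0]]
force: [2.6, -2.3, -0.0]
gripper_width: -0.0
t 20.75 p [568.8  37.5  86.2] yaw 173.2 press [-17.3 -22.7] z [-0. -0. -1.] F [ 2.6 -2.3 -0. ] w -0.0 q [-0.16  0.04 -0.24  1.3  -0.   -0.04]
-168.08973382796844
```

```bash
python3 -m pendant '{"dp":[[0.9,0.9,0],[0.8,1.0,0]],"dr":[[0,0,0],[0,0,0]],"jaw":[0,0]}' | sed -n '2p;4p'
python3 -m pendant '{"dp":[[0.7,0.9,0]],"dr":[[0,0,0]],"jaw":[0]}' | sed -n '2p;4p'
```

```text
position: [0.5673, 0.0396, 0.0862]
force: [0.8, -2.3, 0.2]
position: [0.5667, 0.0405, 0.0862]
force: [2.4, -1.2, 0.0]
```

```bash
python3 -m pendant '{"dp":[[0.5,0.8,0]],"dr":[[0,0,0]],"jaw":[0]}' | sed -n '2p;4p'
```

```text
position: [0.5663, 0.0414, 0.0862]
force: [1.0, -2.6, -0.9]
```

Run:
```python
from h import *
from plan import phi_of
p,O=st(); c,s=np.cos(PY),np.sin(PY); C=np.array([[c,s],[-s,c]])@(p[:2]-PX); print(np.degrees(phi_of(C)))
```

```text
t 21.15 p [566.3  41.4  86.2] yaw 173.2 press [-20.2 -19.1] z [-0. -0. -1.] F [ 1.  -2.6 -0.9] w 0.001 q [-0.16  0.03 -0.24  1.3  -0.   -0.04]
-175.35302096092553
```

Near the stop. I'll continue in sub-millimetre rows while watching the force.

```bash
python3 -m pendant '{"dp":[[0.4,0.8,0]],"dr":[[0,0,0]],"jaw":[0]}' | sed -n '2p;4p'
python3 -m pendant '{"dp":[[0.4,0.8,0]],"dr":[[0,0,0]],"jaw":[0]}' | sed -n '2p;4p'
```

```text
position: [0.566, 0.0422, 0.0862]
force: [1.3, -2.4, -0.2]
position: [0.5658, 0.0431, 0.0862]
force: [0.6, -2.1, -0.1]
```

```bash
python3 -m pendant '{"dp":[[0.3,0.8,0]],"dr":[[0,0,0]],"jaw":[0]}' | sed -n '2p;4p'
```

```text
position: [0.5656, 0.0439, 0.0862]
force: [1.0, -3.2, -0.8]
```

```bash
python3 -m pendant '{"dp":[[0.3,0.8,0]],"dr":[[0,0,0]],"jaw":[0]}' | sed -n '2p;4p'
```

```text
position: [0.5655, 0.0446, 0.0862]
force: [1.4, -3.6, -1.2]
```

```bash
python3 -m pendant '{"dp":[[0.2,0.7,0]],"dr":[[0,0,0]],"jaw":[0]}' | sed -n '2p;4p'
```

```text
position: [0.5654, 0.0449, 0.0862]
force: [1.7, -7.5, -1.6]
```

Run:
```python
from h import *
from plan import phi_of
p,O=st(); c,s=np.cos(PY),np.sin(PY); C=np.array([[c,s],[-s,c]])@(p[:2]-PX); print(np.degrees(phi_of(C)))
n="scene"
im,d=arm.camera(n); o=cv2.resize(im[130:250,240:400],None,fx=5,fy=5,interpolation=cv2.INTER_CUBIC)
cv2.imwrite(f"pics/s15z.png",o)
```

```text
t 21.65 p [565.4  44.9  86.2] yaw 173.18 press [-21.6 -15.8] z [ 0.    -0.001 -1.   ] F [ 1.7 -7.5 -1.6] w 0.002 q [-0.15  0.03 -0.24  1.3  -0.   -0.03]
-183.99194772115382
```

View pics/s15z.png

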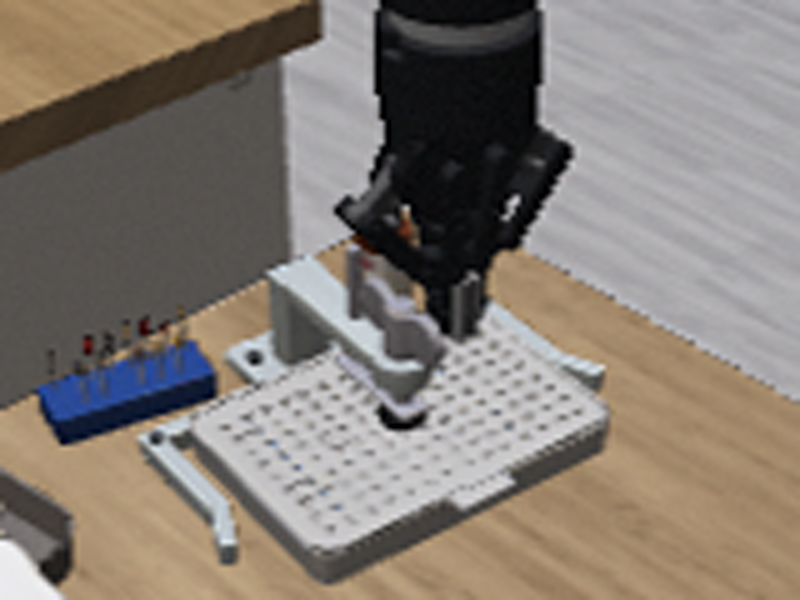

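```bash
python3 -m pendant '{"dp":[[0,0.5,0]],"dr":[[0,0,0]],"jaw":[0]}' | sed -n '2p;4p'
```

```text
position: [0.5655, 0.045, 0.0863]
force: [1.0, -8.8, -0.9]
```

Hard stop confirmed: the TCP barely moves (0.1 mm for 0.5 mm commanded) and the force has risen to about 9 N. Next I'll back the finger off, raise it clear and check.

```bash
python3 -m pendant '{"dp":[[0.5,-3,0],[1,-8,0],[0,-10,0],[0,0,-25],[0,0,-35],[10,-30,-10],[20,-40,0],[20,-40,0],[20,-40,0],[0,-40,0],[0,0,0],[0,0,0]],"dr":[[0,0,0],[0,0,0],[0,0,0],[0,0,0],[0,0,0],[0,0,0],[0,0,0],[0,0,0],[0,0,0],[0,0,0],[0,0,0],[0,0,0]],"jaw":[0,0,0,0,0,0,0,0,0,0,0,0]}'
python3 - <<'E'
from h import *
st()
for n in ("scene","top"):
    im,d=arm.camera(n); np.save(f"{n}9.npy",d); cv2.imwrite(f"pics/{n}9.png",im)
    for q in ("cassette","lip"): 
        for r in arm.pinpoint(n,q)[:1]: print(n,q,r,atz(n,r["location"],0.021 if q=="lip" else 0)*1000)
im=cv2.imread("pics/scene9.png"); o=cv2.resize(im[150:270,260:420],None,fx=5,fy=5,interpolation=cv2.INTER_CUBIC)
cv2.imwrite(f"pics/s16z.png",o)
E
```

```text
t: 23.0
position: [0.4689, -0.1561, 0.1563]
orientation: [[-0.993, 0.121, 0.0], [0.121, 0.993, 0.0], [-0.0, 0.0, -1.0]]
force: [0.3, 0.4, -0.7]
gripper_width: -0.001
t 23.0 p [ 468.9 -156.1  156.3] yaw 173.06 press [ -93.6 -226.8] z [ 0.  0. -1.] F [ 0.3  0.4 -0.7] w -0.001 q [-0.59 -0.22 -0.35  1.44  0.   -0.47]
scene cassette {'location': [319.0, 218.7], 'score': 0.56} [596.54094269  55.21017391   0.        ]
scene lip {'location': [335.2, 227.8], 'score': 0.62} [523.64034733  66.7724112   21.        ]
top cassette {'location': [332.2, 182.7], 'score': 0.63} [591.28744476  53.1231171    0.        ]
top lip {'location': [263.6, 306.0], 'score': 0.71} [338.73956347 200.26521469  21.        ]
```

View pics/s16z.png

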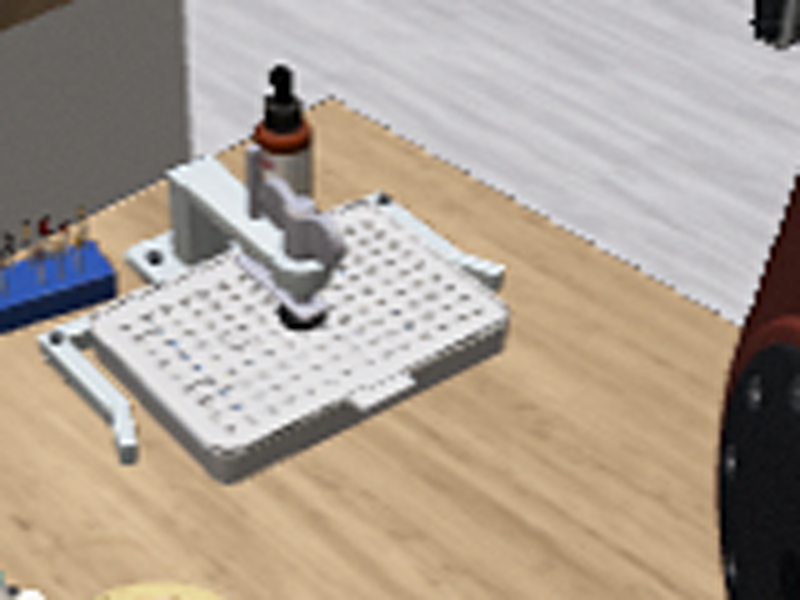

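View pics/top9.png

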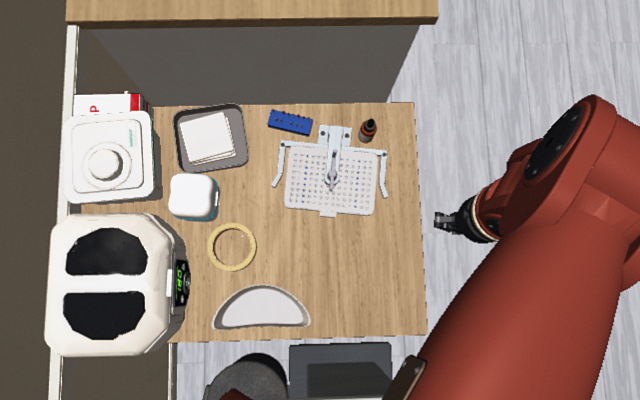

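Run:
```python
from h import *
d=np.load("top9.npy"); C=arm.trace("top","cassette")[0]; print(C["score"],C["rect"])
pts=np.array([atd("top",(c,r),d[r,c]) for r in range(95,260) for c in range(255,420)]).reshape(165,165,3)*1000
z=pts[...,2]; m=C["pixels"][95:260,255:420]&(z>18)&(z<32)
c,s=np.cos(PY),np.sin(PY); R=np.array([[c,s],[-s,c]]); q=(pts[m][:,:2]-PX)@R.T
print("cassette press extents",np.percentile(q,[.3,99.7],axis=0).round(1).tolist(),cv2.minAreaRect(pts[m][:,:2].astype(np.float32)))
q=(pts.reshape(-1,3)[:,:2]-PX)@R.T; zz=z.ravel(); m=(zz>80)&(zz<104)&(np.hypot(*q.T)<36); q=q[m]
u,S,V=np.linalg.svd(q-q.mean(0)); print("wing",np.degrees(np.arctan2(V[0,1],V[0,0])),"top z",np.percentile(zz[m],[50,95]))
arm.sign_off(); st()
```

```text
0.59 [288.3, 145.4, 87.2, 71.3]
cassette press extents [[-71.1, -93.3], [72.8, 92.5]] ((589.11376953125, 57.25495529174805), (187.96900939941406, 147.68118286132812), 83.2373046875)
wing -179.72290388074208 top z [ 96.38488282 100.21743295]
the job is handed in; nothing more can be done
the job is handed in; nothing more can be done
```

I pushed the cassette by its lip with the shut fingertips until it met the back stop, where the push force rose to about 22 N sideways. I then turned the wing screw clockwise with three open-finger strokes to its hard stop. The force on the wings read 2–5 N while turning and about 9 N at the stop. The job was handed in at about 23 s of the 69 s.

**Last checks (depth image and pictures):**
- **Cassette:** it lies within about 2 mm of home and about 0.1° from square to the press.
- **Screw:** the wing lies along the press's x axis and its top is at about 100 mm. Both match a screw angle of 9.42 rad, its end stop.
- **Foot:** it appears pressed on the lid in the picture. Its compression could not be read directly.
- **Bystanders and arm:** the other things look to be standing where they were. The arm was clear of everything, with the force reading at about zero.

**Disagreements:** the network's points for the cassette were 3–8 mm away from my depth fit, and its last "lip" point in the top view was plainly wrong, landing on the kidney dish. I used the depth fit, which matched both cameras' pictures.

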